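Top up the capacitor tray and stack the empty one

ROBOT

A 7-joint arm with a two-finger parallel gripper is mounted at the origin on the work surface. World frame = base frame: x ahead of the robot, y to its left, z up, the work surface at z = 0. Lengths are in m, angles in rad, forces in N, time in s.
With the tool pointing down it reaches from about 0.35 to 0.9 m from the base axis. Payload 8.1 kg.
Tool frame: the origin (TCP) lies at the very end of the fingers, on their centre line; the grasp point (between the pads) lies 19 mm behind it; z points along the fingers, y is the line along which they close (so a half turn about z gives the same grasp; the last joint's range is limited). The gripper opens to 92 mm and grips with 3 to 60 N. Pads are 19 mm wide; open, the fingers measure 130 mm over their backs; the gripper's body (75 mm by 190 mm) begins 47 mm behind the grasp point.
Start: joints at [-0.103, 0.434, 0.025, 1.573, -0.012, 1.134, -0.075], TCP at [0.625, -0, 0.192] pointing down, gripper open.
Joint ranges: [-2.62, 2.62], [-0.44, 2.09], [-1.27, 1.32], [0.08, 2.57], [-1.32, 4.46], [0.12, 2], [-2.74, 2.74]. Speed limits (rad/s): [2.22, 2.22, 3.01, 3.01, 3.14, 3.14, 3.14].

INTERFACE

Orientations are given as a rotation vector (axis times angle).
In Python, from cell import arm gives the robot as it stands.
- The arm moves only by the tool jog_arm, never from a script. Its argument "rows" is a list of rows, each a list of 3 entries, a list of its own where there are three numbers: the shift along the world's x, y, z in cm, then the turn, a rotation vector about the world's x, y, z in degrees, then the opening, from 0 (shut) to 1 (fully open). A call has 1 to 8 rows; each row is the pose to reach, as a shift and turn from the pose commanded when the call began; what a row does not reach only later rows make up. A row lasts 1/8 s, in which the tool goes at most 62.5 mm and 10.7 degrees, less where a joint would pass 70% of its speed; a pose out of reach is approached as far as the arm can. A call with a gripper value outside its range is refused whole. The fingers move at their own pace and stop on an object; "newtons" is the grip in N (left out, the last holds). Time passes only in rows, so rows that repeat a pose let the fingers close. It gives the time, the measured TCP pose, the force, the opening and the grip force at its end, in the units of the state.
- arm.observe(): the state, without advancing time (a new reading comes with each control period).
- arm.get_image(name): name is "scene" or "side" or "wrist"; returns a dict with "img" (480x640x3 uint8, red, green, blue), "depth" (480x640 float32, m along the optical axis (not along the pixel's ray), 0 where there is no reading), "fx", "fy", "cx", "cy" (pixels), "rvec" (rotation vector, rad) and "tvec" (3), from world to camera coordinates, as OpenCV has them; the wrist camera has in their place "mount" (4x4, takes a point from camera to tool coordinates, whose origin is the TCP and whose axes are the flange's). Camera axes: x right, y down, z forward; pixel columns grow to the right and rows downward; lengths in m; the calibration is good to about 2 mm. A picture is of the moment at which its call begins: read the wrist's pose just before it.
- arm.sign_off(): hands the job in; it is judged then, once.
The state is a dict: "clock": time; "joints": joint angles; "dq": joint speeds; "joint_efforts": joint torques, N m; "position": TCP position; "ee_rot": TCP orientation; "force": force on the tool from outside, world axes, zero at the start; "ft_torque": the same for the moment, N m; "width": opening from 0.0 (shut) to 1.0 (fully open); "gripper_force": force on a finger pad.
Only numpy, scipy, OpenCV 4.12 (cv2) and the standard library are available. Lean on these libraries where they do the work, as an engineer would, in place of code of your own. Each camera call takes 0.05 s, during which the arm holds its last target. There are 200 camera calls.

TASK

One parts tray has two tall can capacitors and a free pocket, another tray has only one capacitor left. Set that last capacitor upright in the free pocket, so that the first tray is full, and then stack the emptied tray squarely on top of the pile of empty trays. Do not drop anything or tip the trays.

Things in the scene. Friction and masses are not known exactly. Their poses are not given: they have to be found in the camera images.
- lone_cap_centre (a point): Centre (half-way up) of the last capacitor: upright black can with aluminium top, 30 mm across, 55 mm tall, 60 g, in the middle pocket of the nearly empty tray, up to 6 mm off the pocket's centre. Its foot is 4 mm above the tray's underside, its upper 33 mm above the rim. z up. Two identical ones stand in the fuller tray; a smaller can (20 by 30 mm) on the bench is no part of the job.
- free_pocket (a point): Floor centre of the free pocket: the pocket at the +x end (far from the robot) of the fuller tray, and moving with it. Tray axes: x along its length, y across, z up. Each pocket is 46.7 mm (x) by 52 mm (y), 22 mm deep below the rim, its floor 4 mm above the tray's underside; the next capacitor's centre is about 51 mm away along -x.
- spent_tray_centre (a point): Centre (half-way up) of the nearly empty tray, to be stacked. All trays are alike: loose grey plastic, 120 g, 156 mm long (x), 60 mm wide (y), 26 mm high, flat underneath, with walls, floor and two cross dividers 4 mm thick: three pockets in a row along x, 51 mm apart, the middle one at this centre. z up. It can be gripped from above across its 60 mm width.
- pile_top_centre (a point): Centre (half-way up) of the upper tray of the pile: two empty trays, one squarely on the other, its rim 52 mm and this point 39 mm above the bench. x along its length, y across, z up. A tray set on it rests flat on its rim (does not nest), its centre 26 mm above this point, lengthwise the same way (either end first).
Things that resemble listed ones, but are neither listed nor needed, are in the scene too. Leave any yellow look-alike of the part that bears spent_tray_centre alone. What is shaped like the part that bears lone_cap_centre but yellow is not meant.

How it is judged:
By the outcome, as a careful person would: the job done as asked, in the order asked, and still so for the second after the job is handed in, with the robot touching nothing.
It also fails if it takes over 72 s, if anything falls off the work surface, if the arm or the gripper's body presses on something with over 40 N, if the wrist force passes 120 N, or if a joint passes its speed limit or range.

## Working session

There is one attempt and no reset: what is moved stays moved. The work goes in short steps, Python scripts to look and compute and a tool call to move; the robot and the scene stay as the last step left them, time stands still between calls to the robot, and variables do not carry over. Pictures are saved under pics/ and viewed, at most 10 in all, crops included, and the job is handed in when it is done.

Besides the shell and the picture viewer there is one more tool, called after "Emit:" in YAML: its name, and indented under it one key for each argument. jog_arm: Moves the arm, as the interface text tells. Its arguments: {"type":"object","properties":{"rows":{"type":"array","items":{"type":"array"}},"newtons":{"type":"number"}},"required":["rows"]}

```bash
mkdir -p pics; cat > h.py <<'E'
import numpy as np, cv2
from cell import arm
R=lambda r: cv2.Rodrigues(np.array(r,float))[0]
def cam(name):
    s=arm.observe(); d=arm.get_image(name)
    if name=='wrist':
        T=np.eye(4);T[:3,:3]=R(s['ee_rot']);T[:3,3]=s['position'];T=T@np.array(d['mount'])
    else:
        T=np.eye(4);T[:3,:3]=R(d['rvec']);T[:3,3]=np.ravel(d['tvec']);T=np.linalg.inv(T)
    d['T']=T; return d
def ray(d,px,z):
    px=np.atleast_2d(px).astype(float)
    v=np.c_[(px[:,0]-d['cx'])/d['fx'],(px[:,1]-d['cy'])/d['fy'],np.ones(len(px))]@d['T'][:3,:3].T
    o=d['T'][:3,3]; return o+v*((z-o[2])/v[:,2])[:,None]
def cloud(d):
    v,u=np.mgrid[:480,:640];z=d['depth']
    p=np.stack([(u-d['cx'])/d['fx']*z,(v-d['cy'])/d['fy']*z,z],-1)
    return p@d['T'][:3,:3].T+d['T'][:3,3]
def save(d,n): cv2.imwrite('pics/'+n,d['img'][...,::-1])
E
python3 - <<'E'
from h import *
for n in('scene','side','wrist'):
    d=cam(n);save(d,n+'0.png');np.savez(n+'0.npz',**d);print(n,d['T'].round(3).tolist(),d['fx'])
print(arm.observe())
E
```

```text
scene [[0.505, 0.473, -0.722, 1.262], [0.863, -0.277, 0.423, -0.498], [0.0, -0.837, -0.548, 0.611], [0.0, 0.0, 0.0, 1.0]] 504.7522852598376
side [[-0.98, -0.104, 0.171, 0.325], [-0.2, 0.543, -0.816, 1.0], [-0.008, -0.834, -0.552, 0.772], [0.0, 0.0, 0.0, 1.0]] 597.2419013277903
wrist [[1.0, -0.0, -0.001, 0.624], [-0.001, -0.953, -0.304, 0.082], [-0.001, 0.304, -0.953, 0.383], [0.0, 0.0, 0.0, 1.0]] 349.174639414206
{'clock': 0.15, 'joints': array([-0.10256824,  0.43504286,  0.02497274,  1.57387024, -0.01159188,
        1.13398945, -0.07511628]), 'dq': array([ 1.56070387e-03, -1.94886942e-03,  1.00408309e-05, -2.99773230e-03,
        2.23798460e-04,  1.25482154e-03, -8.23774555e-04]), 'joint_efforts': array([ 9.13879558e-04, -6.68263149e+01,  9.85680185e-01, -3.14695251e+01,
       -6.03506877e-02,  3.94195947e-02,  8.07748006e-05]), 'position': array([ 6.24583347e-01, -7.18462816e-05,  1.91544632e-01]), 'ee_rot': array([-2.22104232e+00, -2.22079401e+00,  1.41354638e-03]), 'force': array([-0.21997719,  0.14807294,  0.05781071]), 'ft_torque': array([ 0.06121305,  0.02168488, -0.0203014 ]), 'gripper_force': 0.0, 'width': 0.9991461794750541}
```

View pics/scene0.png

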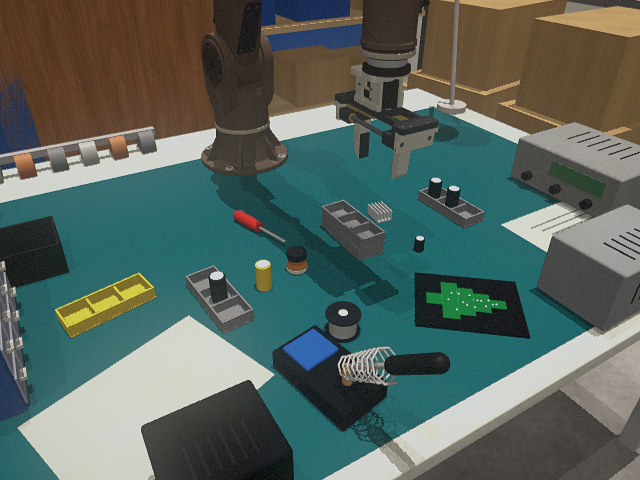

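View pics/side0.png

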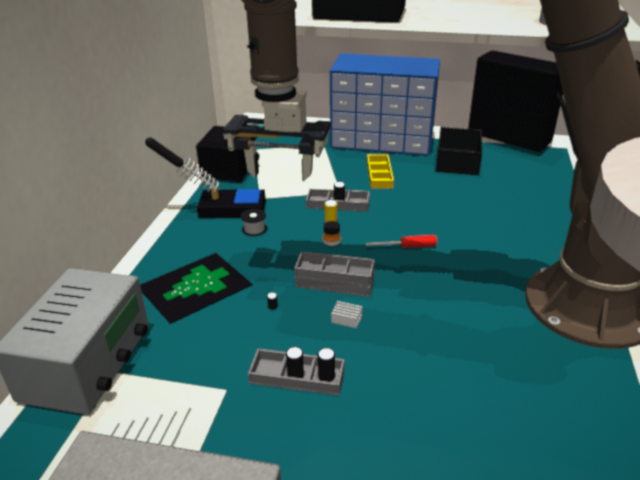

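Scene view: nearly empty tray with its cap at (220,297), pile at (352,228), fuller tray at (450,202). Side view: the same at (338,200), (335,272) and (297,370). The free pocket is on the left of the fuller tray, at (265,365).

```bash
cat > loc.py <<'E'
from h import *
for n,pts in(('scene',dict(lone=(220,300),pile=(352,235),full=(450,205))),('side',dict(lone=(338,200),pile=(335,275),full=(297,370)))):
    d=dict(np.load(n+'0.npz'));P=cloud(d);
    for k,(u,v) in pts.items():
        zr=.052 if k=='pile' else .026
        m=np.zeros((480,640),bool);m[v-50:v+50,u-65:u+65]=1
        sat=d['img'].max(-1).astype(int)-d['img'].min(-1)
        c0=ray(d,(u,v),zr)[0]
        m&=(abs(P[...,2]-zr)<.005)&(np.linalg.norm(P[...,:2]-c0[:2],axis=-1)<.12)&(d['depth']>0)&(sat<40)
        nl,lab,st,_=cv2.connectedComponentsWithStats(cv2.dilate(m.astype(np.uint8),np.ones((3,3))),connectivity=8)
        L=1+np.argmax(st[1:,4]);q=P[m&(lab==L)]
        print(n,k,'rim',cv2.minAreaRect((q[:,:2]*1000).astype(np.float32)),len(q),q[:,2].mean().round(4))
        if k!='pile':
            mm=(abs(P[...,2]-.059)<.004)&(np.linalg.norm(P[...,:2]-q[:,:2].mean(0),axis=1+1)<.1)
            nl,lab,st,ce=cv2.connectedComponentsWithStats(mm.astype(np.uint8))
            for i in range(1,nl):
                if st[i,4]>15: print('   cap',cv2.minEnclosingCircle((P[lab==i][:,:2]*1000).astype(np.float32)),ce[i],st[i,4])
E
python3 loc.py
```

```text
scene lone rim ((565.37451171875, -296.85833740234375), (160.8321533203125, 60.84047317504883), 4.882229328155518) 613 0.0243
   cap ((561.4081420898438, -293.22027587890625), 16.191131591796875) [216.50694444 276.34722222] 144
scene pile rim ((519.93212890625, 27.547582626342773), (145.76739501953125, 62.688655853271484), 1.0879603624343872) 353 0.0496
scene full rim ((528.2267456054688, 297.5993347167969), (158.54620361328125, 66.14521026611328), 1.5763953924179077) 372 0.0243
   cap ((477.903564453125, 287.7639465332031), 15.635798454284668) [435.7        180.53333333] 60
   cap ((528.6092529296875, 298.5739440917969), 15.415245056152344) [453.52857143 188.91428571] 70
side lone rim ((532.0341796875, -297.4889831542969), (88.2154541015625, 69.9334945678711), 8.314104080200195) 180 0.0243
   cap ((559.3552856445312, -291.24407958984375), 16.882535934448242) [338.84615385 185.25      ] 52
side pile rim ((511.73406982421875, 31.692279815673828), (156.84768676757812, 70.4284439086914), 0.6149234175682068) 480 0.0498
side full rim ((525.79296875, 298.2318115234375), (156.95765686035156, 66.13478088378906), 0.8433701395988464) 693 0.0243
   cap ((528.4873657226562, 300.84906005859375), 15.476072311401367) [293.94475138 353.84530387] 181
   cap ((474.6764831542969, 292.2062683105469), 15.853754043579102) [325.57777778 354.80555556] 180
```

Emit:
jog_arm:
  rows:
    - [[-1,-5,0],[0,0,10.5],1]
    - [[-2,-10,0],[0,0,21],1]
    - [[-3,-15,0],[0,0,31.5],1]
    - [[-4,-20,0],[0,0,42],1]
    - [[-5,-25,0],[0,0,52.5],1]
    - [[-6,-29.5,0],[0,0,63],1]
    - [[-6,-29.5,0],[0,0,73.5],1]
    - [[-6,-29.5,0],[0,0,84],1]

```text
clock: 1.15
position: [0.5644, -0.2959, 0.1917]
ee_rot: [-0.158, -3.137, -0.001]
force: [0.3, 0.5, -0.1]
width: 1.002
gripper_force: 0.0
```

Emit:
jog_arm:
  rows:
    - [[0,0,0],[0,0,10],1]
    - [[0,0,0],[0,0,10],1]
    - [[0,0,0],[0,0,10],1]

```text
clock: 1.52
position: [0.5649, -0.295, 0.192]
ee_rot: [0.103, -3.14, -0.0]
force: [0.2, -0.3, -0.5]
width: 1.001
gripper_force: 0.0
```

```bash
python3 - <<'E'
from h import *
d=cam('wrist');save(d,'w1.png');np.savez('w1.npz',**d)
s=arm.observe();print(s['position'],R(s['ee_rot']).round(3),s['joints'].round(2))
E
```

```text
[ 0.56494065 -0.2949781   0.19200526] [[-0.998 -0.066 -0.   ]
 [-0.066  0.998  0.   ]
 [ 0.     0.    -1.   ]] [ 0.57  0.47 -0.26  1.52  0.13  1.16  1.92]
```

View pics/w1.png

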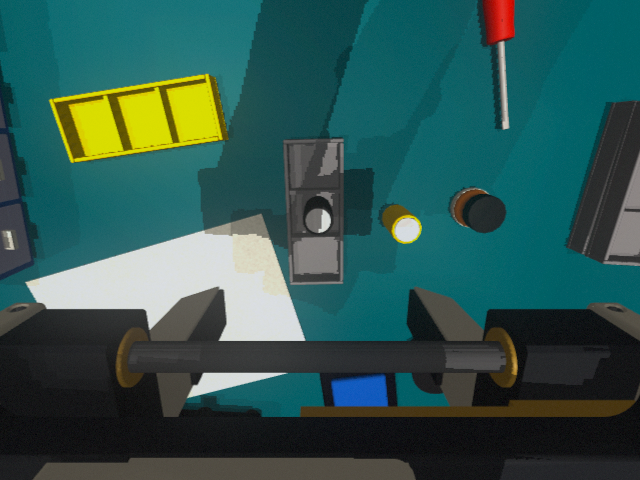

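Wrist view: tray with corners near (285,140) and (342,283), cap top at (319,215), yellow can at (405,228) close to the +y finger, so I'll measure its clearance.

```bash
cat > meas.py <<'E'
from h import *
def rect(d,c,zr,rad=.11,tol=.005):
    P=cloud(d);sat=d['img'].max(-1).astype(int)-d['img'].min(-1)
    m=(abs(P[...,2]-zr)<tol)&(np.linalg.norm(P[...,:2]-c,axis=-1)<rad)&(d['depth']>0)&(sat<40)
    m[290:]=0
    nl,lab,st,_=cv2.connectedComponentsWithStats(cv2.dilate(m.astype(np.uint8),np.ones((3,3))))
    q=P[m&(lab==1+np.argmax(st[1:,4]))]
    r=cv2.minAreaRect((q[:,:2]*1000).astype(np.float32))
    print('rect',np.round(r[0],1),np.round(r[1],1),round(r[2],2),'z',q[:,2].mean().round(4),len(q))
def caps(d,c,z=.059,rad=.12):
    P=cloud(d);m=(abs(P[...,2]-z)<.005)&(np.linalg.norm(P[...,:2]-c,axis=-1)<rad)&(d['depth']>0); m[300:]=0
    nl,lab,st,ce=cv2.connectedComponentsWithStats(m.astype(np.uint8))
    for i in range(1,nl):
        if st[i,4]>60:
            q=P[lab==i];o=cv2.minEnclosingCircle((q[:,:2]*1000).astype(np.float32))
            print('cap',np.round(o[0],1),round(o[1],1),'med',np.median(q*1000,axis=0).round(1),'px',ce[i].round(),'ray',(ray(d,ce[i],z)[0]*1000).round(1),d['img'][lab==i].mean(0).round())
E
python3 - <<'E'
from meas import *
d=dict(np.load('w1.npz'))
rect(d,(.565,-.297),.026);caps(d,(.565,-.297))
E
```

```text
rect [ 564.1 -297.2] [156.   59.7] 4.95 z 0.0244 1929
cap [ 560.1 -294.2] 14.9 med [ 559.5 -294.2   58. ] px [318. 219.] ray [ 559.2 -294.2   59. ] [111. 112. 109.]
cap [ 565.1 -207.3] 13.0 med [ 564.5 -206.6   54.6] px [407. 230.] ray [ 563.5 -208.1   59. ] [212. 215. 207.]
```

Emit:
jog_arm:
  newtons: 15
  rows:
    - [[-0.5,0.1,-4],[0,0,1],0.7]
    - [[-0.5,0.1,-8],[0,0,1],0.7]
    - [[-0.5,0.1,-11],[0,0,1],0.65]
    - [[-0.5,0.1,-14],[0,0,1],0.65]
    - [[-0.5,0.1,-16.1],[0,0,1],0.65]
    - [[-0.5,0.1,-16.1],[0,0,1],0.65]
    - [[-0.5,0.1,-16.1],[0,0,1],0.65]

```text
clock: 2.45
position: [0.5607, -0.2942, 0.0321]
ee_rot: [-0.136, 3.138, -0.001]
force: [-0.8, 0.0, 0.5]
width: 0.647
gripper_force: 0.0
```

Emit:
jog_arm:
  newtons: 15
  rows:
    - [[0,0,0],[0,0,0],0]
    - [[0,0,0],[0,0,0],0]
    - [[0,0,0],[0,0,0],0]
    - [[0,0,0],[0,0,0],0]
    - [[0,0,0],[0,0,0],0]
    - [[0,0,0],[0,0,0],0]

```text
clock: 3.2
position: [0.56, -0.294, 0.0311]
ee_rot: [0.137, -3.139, -0.0]
force: [0.2, -0.1, -0.4]
width: 0.048
gripper_force: 0.0
```

```bash
python3 - <<'E'
from h import *
a=cam('scene');b=cam('side');w=cam('wrist')
c=lambda i,u,v:cv2.resize(i[v:v+130,u:u+170],None,fx=2.3,fy=2.3)[...,::-1]
im=np.hstack([c(a['img'],130,220),c(b['img'],250,120)])
im=np.vstack([im,cv2.resize(w['img'][100:400,:][...,::-1],(im.shape[1],300))])
cv2.imwrite('pics/c1.png',im);print(arm.observe()['width'],im.shape)
E
```

```text
0.004611263294731659 (599, 782, 3)
```

View pics/c1.png

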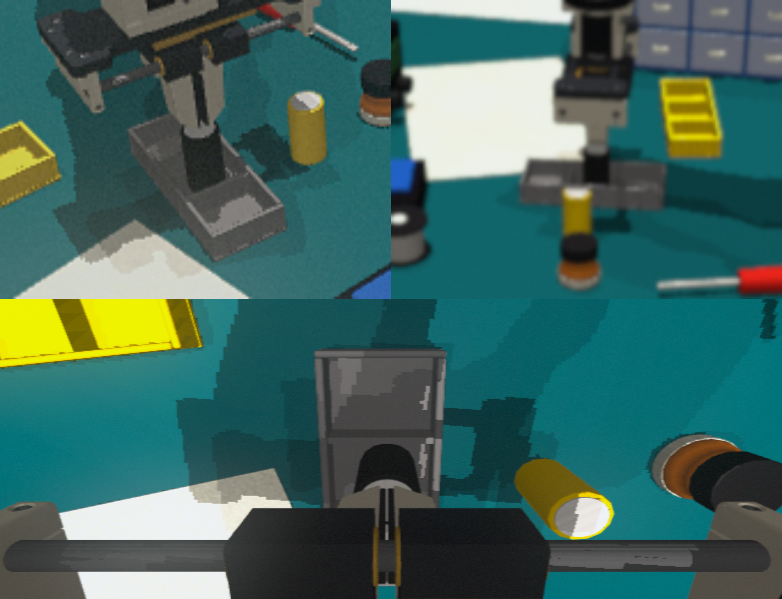

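The cap still stands, and the shut fingertips appear to sit right above its top, higher than the pose reading says. I'll measure where the fingertips really are.

```bash
python3 - <<'E'
from h import *
s=arm.observe();print(s['position'],R(s['ee_rot']).round(3),s['force'],s['width'])
for n in('scene','side'):
    d=cam(n);P=cloud(d);img=d['img'].astype(int)
    near=(np.hypot(P[...,0]-.56,P[...,1]+.294)<.045)&(d['depth']>0)
    for lo in range(20,120,6):
        m=near&(P[...,2]*1000>=lo)&(P[...,2]*1000<lo+6)
        if m.sum()>5: print(n,lo,m.sum(),'min',(P[m].min(0)*1000).round()[:2],'max',(P[m].max(0)*1000).round()[:2],img[m].mean(0).round())
E
```

```text
[ 0.5600124  -0.29404623  0.03111137] [[-0.996 -0.087 -0.   ]
 [-0.087  0.996  0.   ]
 [ 0.     0.    -1.   ]] [ 0.94235664 -0.48834302 -0.14373991] 0.004611263294731659
scene 20 251 min [ 532. -329.] max [ 598. -264.] [72. 73. 71.]
scene 26 61 min [ 533. -329.] max [ 595. -267.] [55. 57. 55.]
scene 32 43 min [ 560. -308.] max [ 578. -279.] [35. 39. 37.]
scene 38 51 min [ 560. -308.] max [ 578. -281.] [34. 38. 35.]
scene 44 43 min [ 560. -308.] max [ 577. -281.] [33. 37. 35.]
scene 50 43 min [ 558. -308.] max [ 577. -279.] [35. 39. 37.]
scene 56 99 min [ 550. -308.] max [ 577. -280.] [80. 80. 77.]
scene 62 7 min [ 568. -298.] max [ 571. -286.] [91. 90. 82.]
scene 68 31 min [ 568. -303.] max [ 573. -281.] [92. 90. 82.]
scene 74 49 min [ 555. -311.] max [ 574. -277.] [100.  97.  88.]
scene 80 62 min [ 552. -312.] max [ 575. -275.] [101.  99.  90.]
scene 86 66 min [ 558. -313.] max [ 575. -275.] [104. 101.  91.]
scene 92 65 min [ 553. -312.] max [ 575. -277.] [102.  99.  89.]
scene 98 70 min [ 553. -313.] max [ 574. -276.] [103.  99.  90.]
scene 104 68 min [ 553. -313.] max [ 575. -274.] [100.  97.  88.]
scene 110 66 min [ 559. -314.] max [ 574. -275.] [106. 102.  92.]
scene 116 13 min [ 570. -308.] max [ 573. -275.] [99. 96. 86.]
side 20 121 min [ 522. -330.] max [ 597. -260.] [67. 65. 63.]
side 26 34 min [ 525. -322.] max [ 596. -261.] [41. 40. 39.]
side 32 24 min [ 547. -293.] max [ 575. -276.] [19. 18. 18.]
side 38 27 min [ 547. -289.] max [ 575. -275.] [20. 20. 20.]
side 44 25 min [ 547. -293.] max [ 575. -273.] [18. 19. 19.]
side 50 30 min [ 547. -305.] max [ 576. -276.] [38. 39. 38.]
side 56 47 min [ 549. -305.] max [ 576. -273.] [83. 82. 78.]
side 74 19 min [ 548. -290.] max [ 571. -274.] [104. 103.  93.]
side 80 17 min [ 550. -280.] max [ 571. -273.] [124. 121. 107.]
side 86 22 min [ 549. -283.] max [ 570. -269.] [124. 121. 107.]
side 92 12 min [ 548. -280.] max [ 570. -272.] [118. 114. 101.]
```

The reading is off: the real tips are at z≈0.068 m, about 37 mm higher than the reported TCP. I'll open, descend part way, and re-measure the tip height.

Emit:
jog_arm:
  newtons: 15
  rows:
    - [[0,0,0],[0,0,0],0.65]
    - [[0,0,0],[0,0,0],0.65]
    - [[0,0,0],[0,0,0],0.65]
    - [[0,0,0],[0,0,0],0.65]
    - [[0,0,0],[0,0,0],0.65]
    - [[0,0,-1],[0,0,0],0.65]
    - [[0,0,-2],[0,0,0],0.65]
    - [[0,0,-2],[0,0,0],0.65]

```text
clock: 4.45
position: [0.559, -0.2936, 0.0097]
ee_rot: [0.137, -3.136, -0.002]
force: [-0.3, -0.4, 0.1]
width: 0.645
gripper_force: 0.0
```

```bash
cat > tip.py <<'E'
from h import *
s=arm.observe();p=s['position'];a=R(s['ee_rot'])
print(p,s['width'],s['gripper_force'],s['force'])
for n in('scene','side'):
    d=cam(n);P=cloud(d);L=(P-p)@a
    sat=d['img'].max(-1).astype(int)-d['img'].min(-1)
    for sg in(-1,1):
        y=L[...,1]*sg*1000
        h=s['width']*46
        m=(d['depth']>0)&(y>h-3)&(y<h+25)&(abs(L[...,0])<.016)&(P[...,2]>.032)&(P[...,2]<.15)
        q=P[m]*1000;l=L[m]*1000
        if len(q)<5:print(n,sg,len(q));continue
        print(n,sg,len(q),'zmin',np.sort(q[:,2])[:8].round(1),'Lx',l[:,0].min().round(1),l[:,0].max().round(1),'Ly',l[:,1].min().round(1),l[:,1].max().round(1))
E
python3 tip.py
```

```text
[ 0.55899586 -0.29363782  0.00968955] 0.6452118005999062 0.0 [-0.25574409 -0.40696366  0.09051927]
scene -1 255 zmin [45.1 45.5 46.  47.8 48.1 48.2 48.7 49.3] Lx -14.3 11.2 Ly -48.5 -29.2
scene 1 423 zmin [44.2 44.6 44.6 44.8 45.  45.1 45.2 45.3] Lx -16.0 16.0 Ly 29.0 54.7
side -1 28 zmin [ 47.5 103.4 103.6 103.8 104.2 104.3 105.1 105.4] Lx -15.7 7.4 Ly -38.3 -26.9
side 1 133 zmin [44.9 45.8 46.8 47.9 48.9 49.8 50.3 50.4] Lx -13.8 14.9 Ly 27.1 54.1
```

Emit:
jog_arm:
  newtons: 15
  rows:
    - [[0,0,-1.3],[0,0,0],0.65]
    - [[0,0,-1.3],[0,0,0],0.65]
    - [[0,0,-1.3],[0,0,0],0]
    - [[0,0,-1.3],[0,0,0],0]
    - [[0,0,-1.3],[0,0,0],0]
    - [[0,0,-1.3],[0,0,0],0]
    - [[0,0,-1.3],[0,0,0],0]

```text
clock: 5.42
position: [0.5602, -0.2941, -0.0017]
ee_rot: [-0.137, 3.138, -0.0]
force: [-0.0, 0.4, 1.7]
width: 0.318
gripper_force: 15.0
```

Emit:
jog_arm:
  rows:
    - [[0,0,2],[0,0,0],0]
    - [[0,0,6],[0,0,0],0]
    - [[0,0,11],[0,0,0],0]
    - [[0,0,16],[0,0,0],0]
    - [[0,4,19],[0,0,0],0]
    - [[0,9,19],[0,0,0],0]
    - [[0,14,19],[0,0,0],0]
    - [[0,19,19],[0,0,0],0]

```text
clock: 6.42
position: [0.5599, -0.1024, 0.1898]
ee_rot: [-0.137, 3.137, -0.001]
force: [-0.1, 0.4, -1.3]
width: 0.322
gripper_force: 15.0
```

Emit:
jog_arm:
  rows:
    - [[0,5,0],[0,0,0],0]
    - [[0,10,0],[0,0,0],0]
    - [[0,15,0],[0,0,0],0]
    - [[0,20,0],[0,0,-1],0]
    - [[0,25,0],[0,0,-2],0]
    - [[0,30,0],[0,0,-3],0]
    - [[0,35,0],[0,0,-4],0]
    - [[0,40,0],[0,0,-4],0]

```text
clock: 7.42
position: [0.5599, 0.2975, 0.1897]
ee_rot: [-0.027, 3.14, 0.0]
force: [0.1, 0.9, -0.2]
width: 0.322
gripper_force: 15.0
```

Emit:
jog_arm:
  rows:
    - [[0,0,0],[0,0,0],0]
    - [[0,0,0],[0,0,0],0]
    - [[0,0,0],[0,0,0],0]

```text
clock: 7.8
position: [0.5606, 0.2942, 0.1886]
ee_rot: [-0.024, 3.141, -0.001]
force: [0.3, 0.3, 0.2]
width: 0.321
gripper_force: 15.0
```

```bash
python3 - <<'E'
from meas import *
d=cam('wrist');save(d,'w2.png');np.savez('w2.npz',**d)
s=arm.observe();a=R(s['ee_rot']);print(s['position'],np.degrees(np.arctan2(-a[0,1],a[1,1])),s['width'])
rect(d,(.527,.298),.026);caps(d,(.527,.298))
E
```

```text
[0.56057609 0.2942998  0.18861405] 0.8704168239353025 0.3199765661425156
rect [524.5 296.8] [155.6  60.1] 1.39 z 0.0244 2084
cap [474.2 291.1] 14.8 med [474.1 291.1  57.9] px [315. 130.] ray [474.1 291.1  59. ] [191. 194. 197.]
cap [527.1 298.9] 15.0 med [526.5 299.   57.9] px [323. 190.] ray [526.3 298.9  59. ] [142. 140. 138.]
```

View pics/w2.png

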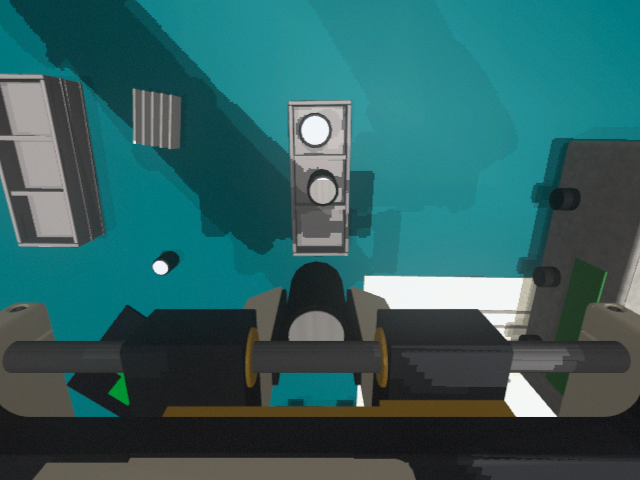

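Wrist view: fuller tray spans (290,102) to (350,255), with caps at (315,130) and (323,190). The free pocket is at (320,230), and the held cap hangs upright at (316,300). The pocket centre comes out at (575.5, 298) mm.

Emit:
jog_arm:
  rows:
    - [[1.5,0.4,-2],[0,0,0.5],0]
    - [[1.5,0.4,-7],[0,0,0.5],0]
    - [[1.5,0.4,-11],[0,0,0.5],0]
    - [[1.5,0.4,-14],[0,0,0.5],0]
    - [[1.5,0.4,-16],[0,0,0.5],0]
    - [[1.5,0.4,-17.5],[0,0,0.5],0]
    - [[1.5,0.4,-18.5],[0,0,0.5],0]
    - [[1.5,0.4,-18.8],[0,0,0.5],0]

```text
clock: 8.85
position: [0.5751, 0.3, 0.0001]
ee_rot: [-0.041, 3.141, 0.0]
force: [-0.9, -0.0, -1.1]
width: 0.321
gripper_force: 15.0
```

Emit:
jog_arm:
  rows:
    - [[0,0,-0.1],[0,0,0],0]
    - [[0,0,-0.1],[0,0,0],0]
    - [[0,0,-0.1],[0,0,0],0]

```text
clock: 9.22
position: [0.5753, 0.3001, -0.0004]
ee_rot: [-0.041, 3.141, 0.001]
force: [0.3, -1.1, -0.3]
width: 0.319
gripper_force: 15.0
```

Emit:
jog_arm:
  rows:
    - [[0,-0.2,0],[0,0,0],0]
    - [[0,-0.2,-0.1],[0,0,0],0]
    - [[0,-0.2,-0.15],[0,0,0],0]
    - [[0,-0.2,-0.15],[0,0,0],0]

```text
clock: 9.72
position: [0.5753, 0.2977, -0.0017]
ee_rot: [-0.041, 3.141, -0.0]
force: [-1.5, -2.2, 6.4]
width: 0.323
gripper_force: 15.0
```

Contact with the pocket floor (6 N). Release and retreat.

Emit:
jog_arm:
  rows:
    - [[0,0,0],[0,0,0],0.45]
    - [[0,0,0],[0,0,0],0.6]
    - [[0,0,0],[0,0,0],0.65]
    - [[0,0,0],[0,0,0],0.65]
    - [[0,0,2],[0,0,0],0.65]
    - [[0,0,6],[0,0,0],0.65]
    - [[0,0,11],[0,0,0],0.65]
    - [[0,0,16],[0,0,0],0.65]

```text
clock: 10.72
position: [0.5749, 0.2981, 0.1608]
ee_rot: [-0.041, 3.14, 0.001]
force: [0.2, 0.4, 0.3]
width: 0.649
gripper_force: 0.0
```

Emit:
jog_arm:
  rows:
    - [[-2,-5,3],[0,0,0],0.9]
    - [[-3,-10,3],[0,0,0],0.9]
    - [[-3,-16,3],[0,0,0],0.9]
    - [[-3,-21,3],[0,0,0],0.9]
    - [[-3,-25,3],[0,0,0],0.9]
    - [[-3,-27,3],[0,0,0],0.9]
    - [[-3,-27,3],[0,0,0],0.9]
    - [[-3,-27,3],[0,0,0],0.9]

```text
clock: 11.72
position: [0.5451, 0.0295, 0.1884]
ee_rot: [-0.043, 3.14, 0.001]
force: [-0.0, -0.0, -0.7]
width: 0.9
gripper_force: 0.0
```

```bash
python3 - <<'E'
from meas import *
d=cam('wrist');save(d,'w3.png');np.savez('w3.npz',**d)
s=arm.observe();a=R(s['ee_rot']);print(s['position'],np.degrees(np.arctan2(-a[0,1],a[1,1])),s['width'])
rect(d,(.515,.03),.052)
for n in('scene','side'):
    e=cam(n);print(n);caps(e,(.527,.298)); np.savez(n+'3.npz',**e)
b=e['img'][300:420,200:400];save({'img':cv2.resize(np.vstack([b,dict(np.load('scene3.npz'))['img'][140:260,370:570]]),None,fx=2,fy=2)},'c3.png')
E
```

```text
[0.54506327 0.02978535 0.1882227 ] 1.615219685758191 0.9027546911722905
rect [510.2  27.6] [156.2  60.1] 0.17 z 0.0503 2439
scene
cap [478.  290.5] 16.1 med [478.1 288.1  57. ] px [436. 181.] ray [481.2 286.7  59. ] [135. 140. 141.]
cap [530.6 297.9] 15.1 med [533.4 297.1  57.5] px [454. 189.] ray [534.  294.5  59. ] [133. 139. 140.]
cap [577.6 294.5] 17.3 med [581.  294.2  57.7] px [468. 198.] ray [582.4 292.   59. ] [128. 133. 134.]
side
```

View pics/w3.png

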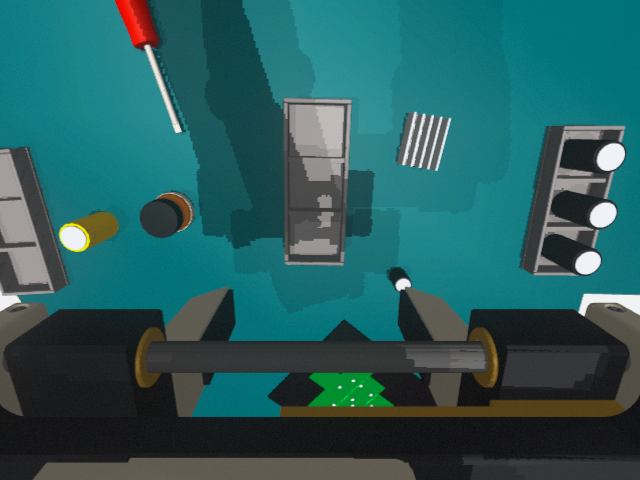

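View pics/c3.png

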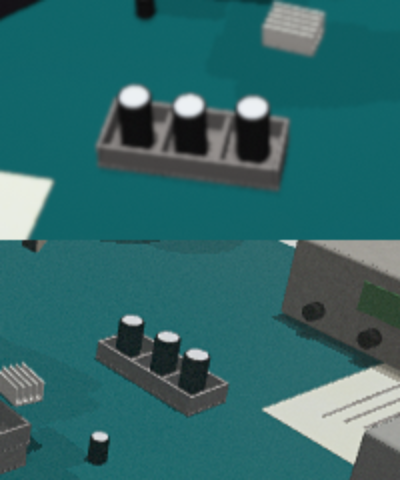

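Cap placed: all three stand upright in the fuller tray (wrist view (610,155), (600,213), (585,260)), and the crops agree. Pile at (285,100)–(350,263), centre (510.2, 27.6) mm, yaw 0.2°. Back to the emptied tray.

Emit:
jog_arm:
  rows:
    - [[0.3,-5,0],[0,0,0.5],0.85]
    - [[0.6,-10,0],[0,0,1],0.85]
    - [[1,-15,0],[0,0,1.5],0.85]
    - [[1.3,-20,0],[0,0,2],0.85]
    - [[1.6,-25,0],[0,0,2.5],0.85]
    - [[1.9,-30,0],[0,0,3.3],0.85]
    - [[1.9,-32.7,0],[0,0,3.3],0.85]
    - [[1.9,-32.7,0],[0,0,3.3],0.85]

```text
clock: 12.88
position: [0.5636, -0.3011, 0.1871]
ee_rot: [0.127, -3.138, 0.001]
force: [-0.5, 0.8, 0.4]
width: 0.85
gripper_force: 0.0
```

Emit:
jog_arm:
  rows:
    - [[0,0,0],[0,0,0],0.85]
    - [[0,0,0],[0,0,0],0.85]

```text
clock: 13.12
position: [0.5646, -0.2971, 0.1878]
ee_rot: [-0.135, 3.138, 0.001]
force: [0.7, 0.4, 1.6]
width: 0.854
gripper_force: 0.0
```

```bash
python3 - <<'E'
from meas import *
d=cam('wrist')
s=arm.observe();a=R(s['ee_rot']);print(s['position'],np.degrees(np.arctan2(-a[0,1],a[1,1])),s['width'])
rect(d,(.564,-.297),.026)
E
```

```text
[ 0.56451831 -0.2973522   0.18781825] 4.921382790382363 0.8518059890186914
rect [ 563.5 -297.2] [154.9  60. ] 4.97 z 0.0243 1948
```

Emit:
jog_arm:
  rows:
    - [[-0.1,0,-6],[0,0,0],0.85]
    - [[-0.1,0,-12],[0,0,0],0.85]
    - [[-0.1,0,-16],[0,0,0],0.85]
    - [[-0.1,0,-19],[0,0,0],0.85]
    - [[-0.1,0,-20.5],[0,0,0],0.85]
    - [[-0.1,0,-21.5],[0,0,0],0.85]
    - [[-0.1,0,-21.9],[0,0,0],0.85]
    - [[-0.1,0,-21.9],[0,0,0],0.85]

```text
clock: 14.18
position: [0.5635, -0.2992, -0.0307]
ee_rot: [-0.131, 3.138, -0.001]
force: [-0.8, -0.4, 0.1]
width: 0.852
gripper_force: 0.0
```

```bash
sed -i 's/P\[...,2\]>.032/P[...,2]>.0/' tip.py; python3 - <<'E'
from h import *
s=arm.observe();p=s['position'];a=R(s['ee_rot']);print(p,s['force'],s['width'])
for n in('scene','side'):
    d=cam(n);P=cloud(d);L=(P-p)@a;im=d['img'].astype(int)
    teal=(im[...,1]-im[...,0]>20)
    for sg in(-1,1):
        y=L[...,1]*sg*1000
        m=(d['depth']>0)&(y>40)&(y<62)&(abs(L[...,0])<.012)&~teal&(P[...,2]<.06)
        print(n,sg,m.sum(),np.sort(P[m][:,2]*1000)[:12].round(1))
E
```

```text
[ 0.56346535 -0.29920925 -0.03071152] [-0.75851075 -0.39665616  0.06493652] 0.8522163372804428
scene -1 253 [-1.8 -1.7 -1.6 -1.6 -1.6 -1.6 -1.4 -1.4 -1.4 -1.3 -1.3 -1.2]
scene 1 156 [-2.2 -1.1 -1.  -1.  -0.6  1.1  1.6  3.9  5.   6.9  8.5  8.7]
side -1 9 [54.5 56.8 57.2 57.6 57.6 57.7 58.2 58.6 58.6]
side 1 84 [-2.6 -0.8 -0.3  0.1  0.6  0.9  4.7  5.3  8.5  9.1 11.4 14.4]
```

Emit:
jog_arm:
  newtons: 25
  rows:
    - [[0,0.2,-0.2],[0,0,0],0.85]
    - [[0,0.2,-0.2],[0,0,0],0.75]
    - [[0,0.2,-0.2],[0,0,0],0.7]
    - [[0,0.2,-0.2],[0,0,0],0.6]
    - [[0,0.2,-0.2],[0,0,0],0.5]
    - [[0,0.2,-0.2],[0,0,0],0.5]
    - [[0,0.2,-0.2],[0,0,0],0.5]

```text
clock: 15.15
position: [0.563, -0.297, -0.0333]
ee_rot: [-0.131, 3.139, 0.0]
force: [-0.2, 0.4, 0.6]
width: 0.65
gripper_force: 25.0
```

Emit:
jog_arm:
  rows:
    - [[0,0,1.5],[0,0,0],0.5]
    - [[0,0,4],[0,0,0],0.5]
    - [[0,0,8],[0,0,0],0.5]
    - [[0,0,12],[0,0,0],0.5]
    - [[0,2,14],[0,0,0],0.5]
    - [[-0.5,6,14],[0,0,0],0.5]
    - [[-1.2,10,14],[0,0,-1],0.5]
    - [[-2,14,14],[0,0,-2],0.5]

```text
clock: 16.15
position: [0.542, -0.1539, 0.1064]
ee_rot: [0.078, -3.14, -0.002]
force: [0.0, -0.1, -1.5]
width: 0.652
gripper_force: 25.0
```

Emit:
jog_arm:
  rows:
    - [[-1,4,0],[0,0,-1],0.5]
    - [[-2,8,0],[0,0,-2],0.5]
    - [[-3,12,0],[0,0,-2.7],0.5]
    - [[-3.4,15,0],[0,0,-2.7],0.5]
    - [[-3.4,17,0],[0,0,-2.7],0.5]
    - [[-3.4,18.4,0],[0,0,-2.7],0.5]
    - [[-3.4,18.4,0],[0,0,-2.7],0.5]
    - [[-3.4,18.4,0],[0,0,-2.7],0.5]

```text
clock: 17.15
position: [0.5088, 0.0261, 0.1065]
ee_rot: [0.001, -3.141, 0.001]
force: [0.5, -0.8, -1.6]
width: 0.655
gripper_force: 25.0
```

```bash
python3 - <<'E'
from meas import *
s=arm.observe();a=R(s['ee_rot']);print(s['position'],np.degrees(np.arctan2(-a[0,1],a[1,1])),s['width'],a[:,2].round(4))
d=cam('wrist');save(d,'w4.png');np.savez('w4.npz',**d)
rect(d,(.51,.028),.166,tol=.008)
E
```

```text
[0.50880459 0.02614622 0.10648167] 0.05005453354416089 0.6546136905146543 [-4.e-04 -5.e-04 -1.e+00]
rect [461.   25.5] [58.7 60.3] 0.09 z 0.1636 6561
```

View pics/w4.png

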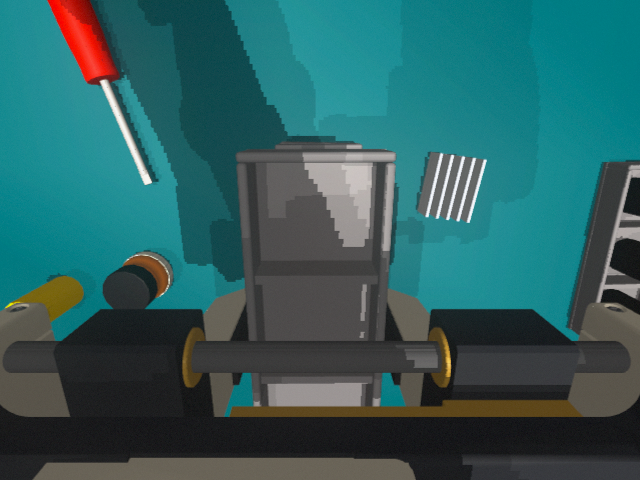

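The held tray is straight and level in the wrist view, edges at (240,155)–(395,155), with the pile's end just showing beneath at (318,143). It needs about +0.6 mm in x and +2 mm in y.

Emit:
jog_arm:
  rows:
    - [[0.1,0.2,-2.5],[0,0,0.1],0.5]
    - [[0.1,0.2,-5],[0,0,0.1],0.5]
    - [[0.1,0.2,-7],[0,0,0.1],0.5]
    - [[0.1,0.2,-8],[0,0,0.1],0.5]
    - [[0.1,0.2,-8.3],[0,0,0.1],0.5]
    - [[0.1,0.2,-8.3],[0,0,0.1],0.5]
    - [[0.1,0.2,-8.3],[0,0,0.1],0.5]

```text
clock: 18.08
position: [0.5105, 0.029, 0.0243]
ee_rot: [-0.005, 3.14, 0.0]
force: [0.2, -0.2, -0.9]
width: 0.654
gripper_force: 25.0
```

```bash
python3 - <<'E'
from meas import *
s=arm.observe();a=R(s['ee_rot']);print(s['position'],np.degrees(np.arctan2(-a[0,1],a[1,1])),s['force'])
d=cam('wrist');P=cloud(d);np.savez('w5.npz',**d)
for zr in(.0825,):
    rect(d,(.51,.028),zr,tol=.006)
m=(abs(P[...,2]-.0815)<.004)&(abs(P[...,0]-.47)<.06)&(abs(P[...,1]-.028)<.04);m[290:]=0
q=P[m];A=np.c_[q[:,:2]-[.51,.028],np.ones(len(q))];print('plane',np.linalg.lstsq(A,q[:,2],rcond=None)[0].round(4))
a,b=cam('scene'),cam('side')
c=lambda i,u,v:cv2.resize(i[v:v+120,u:u+160],None,fx=2.5,fy=2.5)
save({'img':np.hstack([c(a['img'],280,160),c(b['img'],260,200)])},'c5.png')
E
```

```text
[0.51053902 0.02896453 0.0242978 ] 0.18646451750897264 [ 0.24910234 -0.23868879 -0.919256  ]
rect [462.4  28.2] [58.3 60.4] 0.41 z 0.0815 6369
plane [-0.0392  0.0006  0.0796]
```

View pics/c5.png

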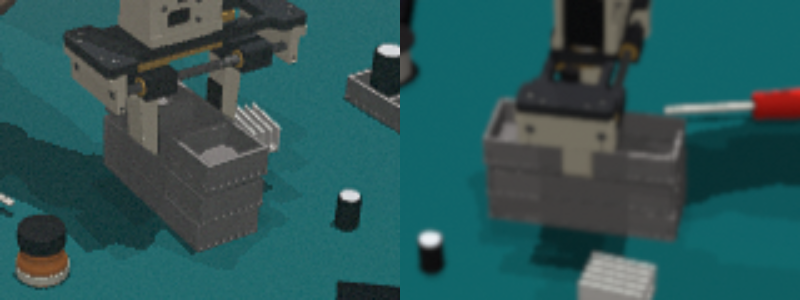

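```bash
python3 - <<'E'
from meas import *
d=dict(np.load('w5.npz'));P=cloud(d)
m=(P[...,2]>.07)&(P[...,2]<.1)&(abs(P[...,1]-.028)<.032)&(d['depth']>0);m[300:]=0
q=P[m]
for sg in(-1,1):
  for x in np.arange(.434,.5,.008):
    k=(abs(q[:,0]-x)<.004)&((q[:,1]-.028)*sg>.024)
    if k.sum()>5:print(sg,round(x,3),k.sum(),np.percentile(q[k,2]*1000,[50,90,98]).round(1))
E
```

```text
-1 0.434 188 [82.4 83.4 83.8]
-1 0.442 342 [82.1 83.3 84. ]
-1 0.45 322 [82.1 83.3 83.7]
-1 0.458 305 [82.1 83.4 83.7]
-1 0.466 288 [82.2 83.4 83.8]
-1 0.474 279 [82.2 83.4 83.7]
-1 0.482 288 [81.9 83.2 83.8]
-1 0.49 230 [82.3 83.3 83.7]
-1 0.498 34 [74.1 79.3 81.1]
1 0.434 213 [82.4 83.3 83.9]
1 0.442 328 [82.2 83.3 83.8]
1 0.45 323 [82.2 83.4 84. ]
1 0.458 299 [82.  83.3 83.7]
1 0.466 285 [82.1 83.3 83.8]
1 0.474 265 [82.2 83.3 83.7]
1 0.482 316 [81.7 83.3 83.7]
1 0.49 233 [82.3 83.4 83.8]
1 0.498 30 [74.6 79.3 80.6]
```

Tray is level. Lower the last 5–6 mm gently with a −1 mm trim.

Emit:
jog_arm:
  rows:
    - [[-0.1,-0.1,-0.1],[0,0,0],0.5]
    - [[-0.1,-0.1,-0.25],[0,0,0],0.5]
    - [[-0.1,-0.1,-0.4],[0,0,0],0.5]
    - [[-0.1,-0.1,-0.48],[0,0,0],0.5]
    - [[-0.1,-0.1,-0.52],[0,0,0],0.5]
    - [[-0.1,-0.1,-0.52],[0,0,0],0.5]

```text
clock: 18.98
position: [0.509, 0.028, 0.0186]
ee_rot: [-0.005, 3.142, -0.0]
force: [-2.2, -0.1, 3.2]
width: 0.651
gripper_force: 25.0
```

Emit:
jog_arm:
  rows:
    - [[0,0,-0.06],[0,0,0],0.5]
    - [[0,0,-0.06],[0,0,0],0.5]

```text
clock: 19.23
position: [0.509, 0.028, 0.0186]
ee_rot: [-0.005, 3.141, -0.0]
force: [-5.8, -1.1, 12.0]
width: 0.649
gripper_force: 25.0
```

Emit:
jog_arm:
  rows:
    - [[0,0,0.06],[0,0,0],0.5]
    - [[0,0,0.06],[0,0,0],0.7]
    - [[0,0,0.06],[0,0,0],0.8]
    - [[0,0,0.06],[0,0,0],0.88]
    - [[0,0,0.06],[0,0,0],0.88]
    - [[0,0,2],[0,0,0],0.88]
    - [[0,0,6],[0,0,0],0.88]
    - [[0,0,11],[0,0,0],0.88]

```text
clock: 20.23
position: [0.5082, 0.0279, 0.1283]
ee_rot: [0.006, -3.139, -0.0]
force: [1.3, 0.2, 0.4]
width: 0.875
gripper_force: 0.0
```

Emit:
jog_arm:
  rows:
    - [[1,0,5],[0,0,0],0.88]
    - [[3,0,6],[0,0,0],0.88]
    - [[3.5,0,6],[0,0,0],0.88]
    - [[3.5,0,6],[0,0,0],0.88]

```text
clock: 20.72
position: [0.5431, 0.0279, 0.1866]
ee_rot: [0.006, -3.139, 0.0]
force: [-0.8, -0.0, 0.5]
width: 0.879
gripper_force: 0.0
```

```bash
python3 - <<'E'
from meas import *
d=cam('wrist');np.savez('w6.npz',**d);print(arm.observe()['position'])
rect(d,(.51,.028),.078);rect(d,(.527,.298),.026);caps(d,(.527,.298))
a,b=cam('scene'),cam('side')
im=np.hstack([a['img'][140:300,300:500],b['img'][230:390,210:410]])
save({'img':np.vstack([cv2.resize(im,(780,312)),cv2.resize(d['img'][80:300],(780,268))])},'c6.png')
E
```

```text
[0.54269771 0.02790465 0.18648942]
rect [509.6  27.6] [155.2  60.1] 0.25 z 0.0764 2816
rect [524.9 296.2] [155.8  61.9] 1.45 z 0.0238 1987
cap [474.8 290.4] 15.3 med [474.1 289.   57.6] px [611. 152.] ray [474.2 288.1  59. ] [169. 174. 177.]
cap [526.7 298.6] 15.9 med [526.5 296.8  57.7] px [605. 210.] ray [526.4 295.8  59. ] [169. 174. 178.]
cap [576.1 296.5] 15.6 med [574.7 295.2  57.6] px [591. 259.] ray [574.  294.2  59. ] [167. 172. 176.]
```

View pics/c6.png

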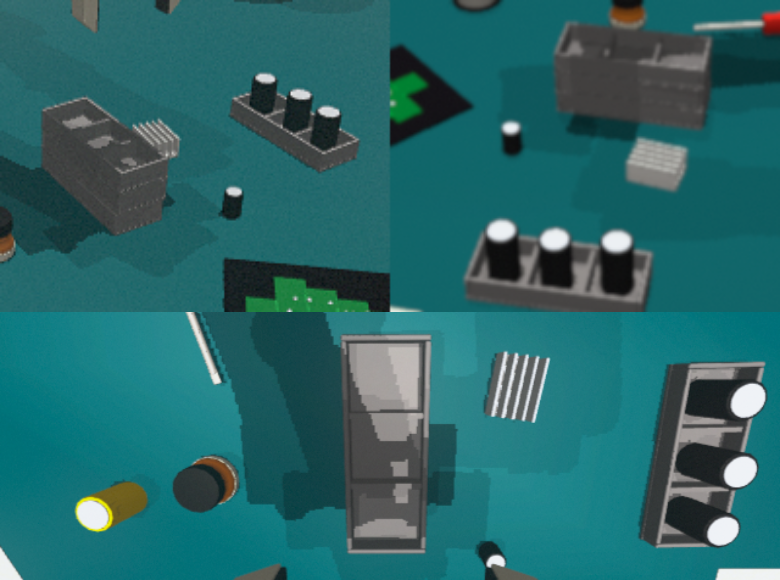

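The stack is flush: three trays, top tray at (509.6, 27.6) mm against the pile's (510.2, 27.6). All three caps stand upright and the arm is clear.

```bash
python3 -c "
from cell import arm
print(arm.sign_off())"
```

```text
the job is handed in; nothing more can be done
None
```

The last capacitor stands upright in the free pocket, the emptied tray is stacked on the pile within about 1 mm, and the job was handed in at about 21 s (the first grasp closed on air above the capacitor, because the fingertips sit about 36 mm above the reported TCP; the second held).

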